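# Rack the drawn spool, then draw the last valve spool to its ring groove and hold it

### The job

We are stripping this control valve. Lay the loose spool gently down into the middle notches of the wooden rack beside the first one, its eye pointing the same way, and let go of it; then draw the last spool straight out along its tilted bore, without forcing it sideways, until its ring groove stands about 15 mm clear of the block's face, and stop with it held there in the gripper so that I can fit the ring. Do not pull it out of the bore, and leave the first spool and the other things on the counter alone.

Things in the scene. Friction and masses are not known exactly. Their poses are not given: they have to be found in the camera images.
- spool_rack: Plywood rack fixed on the counter, 126 (x) by 205 mm (y). Origin: centre of its underside. On a 10 mm base board stand two boards, 8 mm thick, at x = -45 and +45, 46 mm high, each with three 45-degree V notches, 40 mm wide at the mouth, at y = +66, 0, -66. Spools lie in a pair of notches along the rack's x. The first lies at y = +66, eye towards the rack's +x; the other pairs are empty.
- middle_notch (a point): Where the second spool's origin belongs: on the axis of the rack's middle notches, 39 mm above the counter, at x = +17, y = 0 of the rack, axes as the rack's; both lands then rest on the notched boards, eye towards +x. Between the boards are 82 mm for the fingers: 58 mm from this point to the tail side, 24 mm to the eye side.
- valve_block: Grey control valve body, 64 x 150 x 125 mm, tilted on a fixed steel stand. Three bores in a row open in its upper face; the last spool sits in an end one. Origin: mouth of that bore, about 151 mm up; z points out along the bore (20 degrees off vertical, leaning to the front, roughly to the robot), y (level) along the row: empty bores at y = +45, +90. Bore 19.8 wide, 100 mm deep.
- spool_1: First spool, lies in the rack. All three are alike: steel, 147 mm long, about 260 g; stepped round rod with a flat eye at one end. Origin on the axis; x along it, tail end at -75, eye end at +72; z square to the eye's flats. 18 mm lands at x -75..-45 and -24..+37, 13 mm waist between; ring groove 4 mm wide at x = -5; eye tang 10 mm thick (z), 18 to 22 wide, x 37..72. Balances at x = -3.
- spool_2: Second spool, like the first (same axes and sizes), lying loose and flat on the counter in front of the robot between rack and valve; axis 9 mm above the counter, the eye's flats about level.
- spool_2_eye (a point): Centre of the second spool's eye hole, at x = +61 mm of the spool.
- spool_3: Last spool, like the first (same axes and sizes), fully down in its bore: origin 25 mm below the mouth, its x along the block's +z, its z (square to the eye's flats) along the block's y. 47 mm stand out: 12 mm of round land, then the eye tang. It is loose, with about 1 mm play all round, and slides back down by its own weight if let go. Screw heads on the block's face are up to 4 mm high.
- spool_3_groove (a point): Middle of the last spool's ring groove, on its axis at x = -5 mm; at the start hidden 30 mm down the bore.
- bearing_a: Grey ball bearing 52 x 15 mm lying on the counter, a bystander. Origin: centre of its underside.
- spark_plug_a: Spark plug, 63 mm long, lying on the counter, a bystander. Origin: under its middle.
- bearing_b: Rusty ball bearing 40 x 12 mm lying on the counter, a bystander. Origin: centre of its underside.
- relay_a: Black cube relay, 28 x 28 x 37 mm, blades up, a bystander. Origin: centre of its underside.
- screwdriver_red: Screwdriver, 204 mm long, lying on the counter, a bystander. Origin: under its middle.

How it is judged:
By the outcome, as a careful person would: the job done as asked, in the order asked, and still so for the second after the job is handed in, while the arm keeps its last pose, push and grip.
It also fails if it takes over 54 s, if anything falls off the work surface, if the arm or the gripper's body presses on something with over 40 N, if the wrist force passes 120 N, or if a joint passes its speed limit or range.

### The arm

A 6-joint arm with a two-finger parallel gripper is mounted at the origin on a cart in front of the work surface, level with it; the furniture and walls round the work are solid. World frame = base frame: x ahead of the robot, y to its left, z up, the work surface at z = 0. Lengths are in m, angles in rad, forces in N, time in s.
With the tool pointing down it reaches from about 0.35 to 0.85 m from the base axis. Payload 8.1 kg.
Tool frame: the origin (TCP) lies at the very end of the fingers, on their centre line; the grasp point (between the pads) lies 19 mm behind it; z points along the fingers, y is the direction in which the jaws open and shut (so a half turn about z gives the same grasp; the last joint's range is limited). The gripper opens to 93 mm and grips with 3 to 60 N. Pads are 15 mm wide; open, the fingers measure 128 mm over their backs; the gripper's body (75 mm by 188 mm) begins 65 mm behind the grasp point.
Start: joints at [1.119, 0.13, 1.488, -0, 1.523, -0.085], TCP at [0.215, 0.56, 0.219] pointing down, gripper open.
Joint ranges: [-2.96, 2.96], [-0.89, 2.26], [0.02, 2.5], [-1.34, 4.48], [0, 2.73], [-2.66, 2.66]. Speed limits (rad/s): [2.39, 2.39, 2.79, 3.14, 3.14, 3.14].

### API

Orientations are given as a rotation vector (axis times angle).
In Python, from plant import * gives the robot as it stands.
- The arm moves only by the tool apply_moves, never from a script. Its argument "commands" is one flat list of numbers, 7 for each row, row after row: the shift along the world's x, y, z in cm, then the turn, a rotation vector about the world's x, y, z in rad, then the finger opening in cm, from 0 to 9.3. A call has 1 to 8 rows; each row shifts and turns the pose as measured when the row begins; what a row does not reach is not made up. A row lasts 1/8 s, in which the tool goes at most 62.5 mm and 10.7 degrees, less where a joint would pass 70% of its speed; a pose out of reach is approached as far as the arm can. A call with a gripper value outside its range is refused whole. The fingers move at their own pace and stop on an object; "squeeze" is the grip in N (left out, the last holds). Time passes only in rows, so rows that do not move let the fingers close. It gives the time, the measured TCP pose, the force and the opening at its end, in the units of the state.
- read_state(): the state, without advancing time (a new reading comes with each control period).
- read_camera(name): name is "side" or "top" or "wrist"; returns (picture, depth): 400x640x3 uint8, blue, green, red; 400x640 float32, m along the optical axis (not along the pixel's ray), 0 where there is no reading.
- camera_model(name): a dict with "intrinsics" (3x3 intrinsics, pixels), "dist_coeffs" ([k1, k2, p1, p2, k3] as OpenCV has them; the pictures are not rectified), "R" (3x3) and "t" (3): a world point X has camera coordinates R X + t. Camera axes: x right, y down, z forward; pixel columns grow to the right and rows downward; lengths in m; the calibration is good to about 2 mm. A picture is of the moment at which its call begins: read the wrist's pose just before it. camera_model takes no time and is no camera call; for the wrist camera it gives the pose at the moment of the call.
- close_job(): hands the job in, once; it reports no verdict.
Trained networks look in the newest picture that a camera, given by its name, has taken for a name from the list of things; names that differ only in an ending like _2 or _b are one class to them, and where a whole thing is asked for, a point or a joint stands for the part that bears it (a point fixed in the world has none). Each returns a list of dicts, best first, with "conf" (0 to 1); they miss things now and then, are a little off and sometimes report something else, mostly with a low value. They report only what shows in the picture. A call takes as long as a camera call.
- find_in(query, camera): "point" ([x, y, z] in m, in the coordinates of the camera as it stood for that picture, good to about 4 mm: the middle of the surface that is visible of it).
- cut_out(query, camera): "mask" (400x640 bool, what is visible of it).
- spot_point(query, camera): "point" ([x, y, z] in m, in the coordinates of the camera as it stood for that picture, good to about 4 mm: a listed point, or the origin of a listed thing).
The state is a dict: "t": time; "q": joint angles; "dq": joint speeds; "joint_torque": joint torques, N m; "tool_pos": TCP position; "orientation": TCP orientation; "force": force on the tool from outside, world axes, zero at the start; "wrist_torque": the same for the moment, N m; "opening": finger opening in m.
Only numpy, scipy, OpenCV 4.12 (cv2) and the standard library are available. Lean on these libraries where they do the work, as an engineer would, in place of code of your own. Each camera call takes 0.05 s, during which the arm holds its last target. There are 200 camera calls.

## Working session

There is one attempt and no reset: what is moved stays moved. The work goes in short steps, Python scripts to look and compute and a tool call to move; the robot and the scene stay as the last step left them, time stands still between calls to the robot, and variables do not carry over. Pictures are saved under pics/ and viewed, about 8 in all and at most 12, crops included, and the job is handed in when it is done.

Besides the shell and the picture viewer there is one more tool, called after "Request:" by a JSON object that holds its "api" and its "payload". apply_moves: Moves the arm, as the interface text tells. Its arguments: {"type":"object","properties":{"commands":{"type":"array"},"squeeze":{"type":"number"}},"required":["commands"]}

```bash
ls; mkdir -p pics
cat > h.py <<'E'
from plant import *
import numpy as np, cv2
from scipy.spatial.transform import Rotation as Ro
def w(p,c,m=None):
    m=m or camera_model(c); return np.array(m["R"]).T@(np.array(p)-np.array(m["t"]))
def cloud(mask,depth,c,m=None):
    m=m or camera_model(c); v,u=np.nonzero(mask&(depth>0)); 
    n=cv2.undistortPoints(np.stack([u,v],1).astype(np.float64).reshape(-1,1,2),np.array(m["intrinsics"]),np.array(m["dist_coeffs"])).reshape(-1,2)
    z=depth[v,u].astype(float); P=np.c_[n*z[:,None],z]
    return (P-np.array(m["t"]))@np.array(m["R"])
E
python3 - <<'E'
from h import *
np.set_printoptions(precision=4,suppress=True)
s=read_state(); print({k:np.round(v,3) for k,v in s.items()})
for c in ["top","side"]:
    img,d=read_camera(c); cv2.imwrite(f"pics/{c}0.png",img)
    m=camera_model(c); print(c,-np.array(m["R"]).T@np.array(m["t"]),np.array(m["R"])[2])
    for q in ["spool_rack","middle_notch","valve_block","spool_2","spool_2_eye","spool_3_groove"]:
        print(q,[(np.round(r["conf"],2),w(r["point"],c)) for r in spot_point(q,c)[:4]])
E
```

```text
pics
{'t': np.float64(0.0), 'q': array([ 1.119,  0.131,  1.489,  0.   ,  1.523, -0.085]), 'dq': array([-0.   ,  0.001,  0.001, -0.   , -0.001, -0.   ]), 'joint_torque': array([ -0.   , -55.986, -49.177,   0.077,   0.036,  -0.   ]), 'tool_pos': array([0.215, 0.56 , 0.218]), 'orientation': array([-0.573, -3.088,  0.003]), 'force': array([0.7  , 0.859, 0.477]), 'wrist_torque': array([-0.015, -0.002, -0.015]), 'opening': np.float64(0.093)}
top [0.2647 0.0115 1.2507] [ 0.1818  0.0218 -0.9831]
spool_rack [(np.float64(0.93), array([0.5718, 0.2616, 0.0016]))]
middle_notch [(np.float64(0.9), array([0.5887, 0.2582, 0.0407]))]
valve_block [(np.float64(0.59), array([ 0.5619, -0.3308,  0.1525]))]
spool_2 [(np.float64(0.75), array([0.4997, 0.02  , 0.0109])), (np.float64(0.62), array([0.5807, 0.3319, 0.0352])), (np.float64(0.6), array([ 0.5737, -0.3326,  0.1266]))]
spool_2_eye [(np.float64(0.6), array([0.5495, 0.052 , 0.0068])), (np.float64(0.43), array([0.5778, 0.3302, 0.039 ]))]
spool_3_groove [(np.float64(0.59), array([ 0.5717, -0.3265,  0.1251]))]
side [ 0.0805 -0.8374  0.6775] [ 0.3641  0.7798 -0.5092]
spool_rack [(np.float64(0.59), array([ 0.572 ,  0.2521, -0.0006]))]
middle_notch [(np.float64(0.9), array([0.5865, 0.2521, 0.0345]))]
valve_block [(np.float64(0.87), array([ 0.5557, -0.3306,  0.1527]))]
spool_2 [(np.float64(0.83), array([0.5812, 0.3242, 0.0401])), (np.float64(0.77), array([ 0.568 , -0.326 ,  0.1321])), (np.float64(0.75), array([0.4992, 0.0139, 0.0122]))]
spool_2_eye [(np.float64(0.89), array([0.5518, 0.049 , 0.0073]))]
spool_3_groove [(np.float64(0.66), array([ 0.5676, -0.3288,  0.125 ]))]
```

View pics/top0.png

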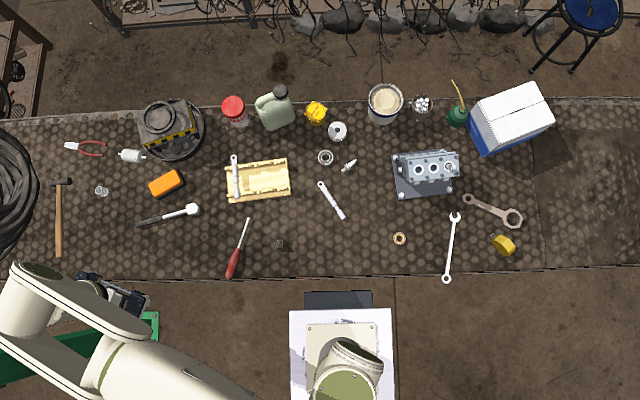

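View pics/side0.png

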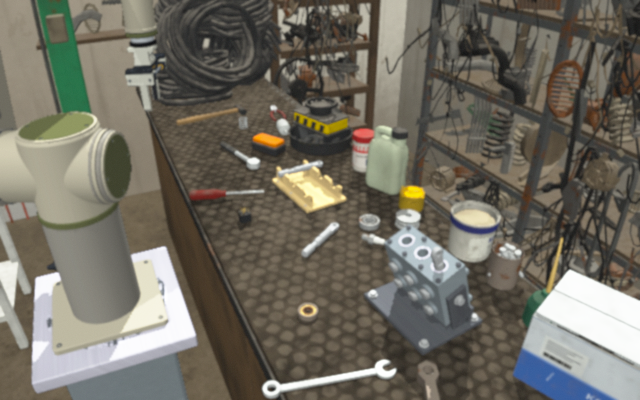

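The top view shows spool 2 at (331,200) with its eye up-left at (322,185). The rack is at (257,180) with spool 1 on its left notch, eye up (+x). The valve block is at (425,168) with spool 3 in its right-hand bore at (453,166). The networks agree with this.

Run:
```python
from h import *
np.set_printoptions(precision=4,suppress=True)
m=camera_model("wrist"); s=read_state()
Rt=Ro.from_rotvec(s["orientation"]).as_matrix()
print("cam in tool",Rt.T@(-np.array(m["R"]).T@np.array(m["t"])-s["tool_pos"]),"axis in tool",Rt.T@np.array(m["R"])[2]); print(np.array(m["intrinsics"]).tolist()); print(Rt)
for c in ["top","side"]:
    img,d=read_camera(c)
    for q in ["spool_2","spool_rack","valve_block"]:
        for r in cut_out(q,c)[:3]:
            P=cloud(r["mask"],d,c); 
            if len(P)<20: continue
            p=np.median(P,0); P=P[np.linalg.norm(P-p,axis=1)<.15]
            (cx,sz,a)=cv2.minAreaRect((P[:,:2]*1000).astype(np.float32))
            e=np.linalg.svd(P-P.mean(0),full_matrices=False)[2]
            print(c,q,round(r["conf"],2),len(P),p,"rect",cx,sz,a,"pc",e[0],e[2])
```

```text
cam in tool [ 0.0829 -0.0006 -0.1656] axis in tool [-0.3002 -0.0001  0.9539]
[[347.6664272752324, 0.0, 322.39934656224716], [0.0, 347.6664272752324, 198.87405493094116], [0.0, 0.0, 1.0]]
[[-0.9335  0.3586 -0.    ]
 [ 0.3586  0.9335  0.    ]
 [ 0.      0.     -1.    ]]
top spool_2 0.52 44 [ 0.5522 -0.3251  0.1789] rect (552.6884155273438, -326.45379638671875) (27.51909065246582, 9.486120223999023) 20.8491153717041 pc [-0.3629 -0.1481  0.92  ] [ 0.0318 -0.9887 -0.1467]
top spool_2 0.51 284 [0.4948 0.0184 0.0148] rect (497.5250549316406, 18.21597671508789) (144.43775939941406, 23.346540451049805) 31.851604461669922 pc [-0.8524 -0.5229  0.004 ] [-0.4568  0.7482  0.4812]
top spool_2 0.5 236 [0.5807 0.3232 0.0458] rect (583.346923828125, 323.8988037109375) (151.2163848876953, 21.938386917114258) 8.40713882446289 pc [-0.9923 -0.1155  0.0449] [ 0.1091 -0.986  -0.1263]
top spool_rack 0.6 2062 [0.569  0.2505 0.0118] rect (573.9129638671875, 261.2890319824219) (130.36859130859375, 208.8787078857422) 6.255290508270264 pc [-0.139   0.9903  0.0057] [ 0.003   0.0062 -1.    ]
top valve_block 0.7 142
[... 503 characters left out ...]
01758) 4.616023540496826 pc [-0.9938 -0.1108  0.003 ] [ 0.0338 -0.2766  0.9604]
side spool_2 0.59 384 [0.4868 0.0089 0.0131] rect (492.89849853515625, 19.24170684814453) (149.2810516357422, 32.129669189453125) 31.49604034423828 pc [-0.8481 -0.5298 -0.0091] [ 0.1509 -0.2251 -0.9626]
side spool_rack 0.97 1848 [0.5724 0.2296 0.0104] rect (578.0051879882812, 256.58905029296875) (147.11849975585938, 211.6900177001953) 7.131318092346191 pc [-0.1034  0.9946 -0.0032] [ 0.013  -0.0019 -0.9999]
side valve_block 0.55 4378 [ 0.5489 -0.3027  0.1357] rect (568.7223510742188, -284.9025573730469) (102.61356353759766, 159.583740234375) 10.466460227966309 pc [ 0.1626 -0.9533 -0.2543] [-0.9801 -0.1858  0.0698]
```

Request:
{"api": "apply_moves", "payload": {"commands": [3,-5.4,1,0,0,0.0,9.3,3,-5.4,1,0,0,0.0,9.3,3,-5.4,1,0,0,0.1,9.3,3,-5.4,1,0,0,0.1,9.3,3,-5.4,1,0,0,0.1,9.3,3,-5.4,0,0,0,0.0,9.3]}}

```text
t: 1.85
tool_pos: [0.3938, 0.2342, 0.2683]
orientation: [0.076, 3.138, -0.002]
force: [0.3, 0.4, -0.6]
opening: 0.093
```

Run:
```python
from h import *
np.set_printoptions(precision=4,suppress=True)
c="wrist"; m=camera_model(c)
img,d=read_camera(c); cv2.imwrite("pics/w1.png",img); np.savez("w1.npz",img=img,d=d,R=m["R"],t=m["t"])
for q in ["spool_rack","middle_notch","spool_2","spool_2_eye"]:
    print(q,[(np.round(r["conf"],2),w(r["point"],c,m)) for r in spot_point(q,c)[:4]])
for q in ["spool_rack","spool_2"]:
  for r in cut_out(q,c)[:3]:
    P=cloud(r["mask"],d,c,m); p=np.median(P,0); P=P[np.linalg.norm(P-p,axis=1)<.15]
    print(q,r["conf"],len(P),p,cv2.minAreaRect((P[:,:2]*1000).astype(np.float32)),np.linalg.svd(P-P.mean(0),full_matrices=False)[2][0])
    if q=="spool_rack":
      H=P[(P[:,2]>.03)]; np.save("rackhi.npy",P);
```

```text
spool_rack []
middle_notch [(np.float64(0.83), array([0.5898, 0.259 , 0.0366]))]
spool_2 [(np.float64(0.78), array([0.5016, 0.0178, 0.0037])), (np.float64(0.57), array([0.5722, 0.255 , 0.001 ]))]
spool_2_eye [(np.float64(0.74), array([0.5532, 0.0468, 0.0111]))]
spool_rack 0.63 10891 [0.5678 0.2515 0.01  ] ((581.1124267578125, 260.55950927734375), (145.81680297851562, 211.35638427734375), 6.098323345184326) [-0.0216  0.9996  0.0177]
spool_2 0.81 962 [0.5563 0.3197 0.0455] ((558.89599609375, 322.4976501464844), (105.52388000488281, 20.762666702270508), 6.808974742889404) [0.9937 0.1103 0.0219]
spool_2 0.59 1254 [0.4814 0.0093 0.0149] ((486.3179626464844, 3.571575164794922), (113.48149871826172, 28.351543426513672), 32.57556915283203) [0.8456 0.5338 0.0047]
```

View pics/w1.png

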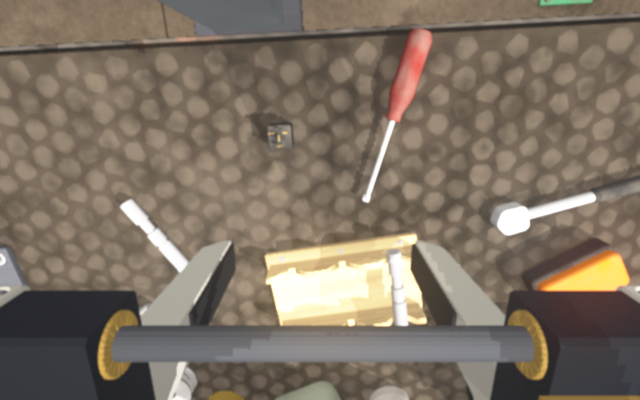

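Gripper hides the lower half of the wrist view. The rack's front board is visible at rows 240-275, spool 1 at (398,285), and spool 2 at (150,235). I'll fit the rack from the cloud.

```bash
cat > rackfit.py <<'E'
from h import *
from scipy.optimize import minimize
from scipy.spatial import cKDTree
def model():
    pts=[]
    g=.002
    X,Y=np.meshgrid(np.arange(-.063,.0631,g),np.arange(-.1025,.1026,g)); pts.append(np.c_[X.ravel(),Y.ravel(),0*X.ravel()+.01])
    for bx in(-.045,.045):
        yy=np.arange(-.1025,.1026,g)
        top=np.full_like(yy,.046)
        for n in(.066,0,-.066): top=np.minimum(top,.046-np.maximum(0,.02-abs(yy-n)))
        for dx in(-.004,-.002,0,.002,.004): pts.append(np.c_[0*yy+bx+dx,yy,top])
        for z in np.arange(.01,.046,g):
            k=top>=z
            for dx in(-.004,.004): pts.append(np.c_[0*yy[k]+bx+dx,yy[k],0*yy[k]+z])
    a=np.linspace(0,2*np.pi,24)
    for x in np.arange(-.058,.054,g): pts.append(np.c_[0*a+x,.066+.009*np.cos(a),.039+.009*np.sin(a)])
    for y in np.arange(-.1025,.1026,g): 
        for z in np.arange(0,.01,g): pts.append(np.array([[-.063,y,z],[.063,y,z]]))
    return np.vstack(pts)
M=model(); T=cKDTree(M)
def fit(P,x0):
    def loc(v):
        c,s=np.cos(v[2]),np.sin(v[2]); q=P-np.array([v[0],v[1],v[3]]); return np.c_[c*q[:,0]+s*q[:,1],-s*q[:,0]+c*q[:,1],q[:,2]]
    f=lambda v:np.minimum(T.query(loc(v))[0],.008).mean()
    r=minimize(f,x0,method="Nelder-Mead",options=dict(initial_simplex=np.array([x0]+[np.array(x0)+d for d in np.diag([.008,.008,.08,.005])]),xatol=1e-5,fatol=1e-7,maxiter=400))
    return r.x,r.fun
E
python3 - <<'E'
from rackfit import *
np.set_printoptions(precision=4,suppress=True)
def go(n,P):
    k=(abs(P[:,0]-.572)<.11)&(abs(P[:,1]-.26)<.14)&(P[:,2]>.006)&(P[:,2]<.06); P=P[k]; P=P[::max(1,len(P)//2500)]
    v,e=fit(P,[.572,.26,.11,0]); c,s=np.cos(v[2]),np.sin(v[2])
    print(n,len(P),v,e,"notch",v[0]+.017*c,v[1]+.017*s)
z=np.load("w1.npz"); m=dict(camera_model("wrist")); m["R"]=z["R"];m["t"]=z["t"]
go("wrist",cloud(z["d"]>0,z["d"],"wrist",m))
for c in("top","side"):
    _,d=read_camera(c); go(c,cloud(d>0,d,c))
E
```

```text
wrist 2939 [ 0.5724  0.2564  0.1059 -0.0005] 0.0010405859609200927 notch 0.589342636547801 0.2582093179178904
top 1992 [0.5714 0.2588 0.1058 0.001 ] 0.0022956876820840262 notch 0.5883330818187434 0.260612337971938
side 2039 [ 0.5707  0.2557  0.1064 -0.0006] 0.0016648295142130528 notch 0.5876391514026431 0.25751447042993314
```

Request:
{"api": "apply_moves", "payload": {"commands": [2,-5,0,0,0,0.15,9.3,2,-5,0,0,0,0.15,9.3,1,-5,0,0,0,0.15,9.3,0,-4,0,0,0,0.15,9.3]}}

```text
t: 2.8
tool_pos: [0.4411, 0.0499, 0.2663]
orientation: [0.907, -3.007, 0.002]
force: [1.0, -0.7, -0.1]
opening: 0.0933
```

```bash
cat > spoolfit.py <<'E'
from h import *
from scipy.optimize import minimize
from scipy.spatial import cKDTree
def smodel():
    pts=[]; a=np.linspace(0,2*np.pi,32,endpoint=False); g=.0015
    for x in np.arange(-.075,.0371,g):
        r=.009 if(x<=-.045 or x>=-.024) else .0065
        pts.append(np.c_[0*a+x,r*np.cos(a),r*np.sin(a)])
    for x in np.arange(.037,.0721,g):
        yy=np.arange(-.010,.0101,g)
        if x>.062: h=np.sqrt(max(0,.01**2-(x-.062)**2)); yy=yy[abs(yy)<=h+1e-6]
        k=np.hypot(x-.061,yy)>.005; yy=yy[k]
        for z in(-.005,.005): pts.append(np.c_[0*yy+x,yy,0*yy+z])
    for z in np.arange(-.005,.006,.002): pts.append(np.c_[np.arange(.037,.063,g),0*np.arange(.037,.063,g)+.01,0*np.arange(.037,.063,g)+z]); pts.append(pts[-1]*[1,-1,1])
    return np.vstack(pts)
T=cKDTree(smodel())
def fit2(P,x0,z=.009):
    def loc(v):
        c,s=np.cos(v[2]),np.sin(v[2]); q=P-np.array([v[0],v[1],z]); return np.c_[c*q[:,0]+s*q[:,1],-s*q[:,0]+c*q[:,1],q[:,2]]
    f=lambda v:np.minimum(T.query(loc(v))[0],.006).mean()
    r=minimize(f,x0,method="Nelder-Mead",options=dict(initial_simplex=np.array([x0]+[np.array(x0)+d for d in np.diag([.006,.006,.08])]),xatol=1e-5,fatol=1e-7))
    return r.x,r.fun
E
python3 - <<'E'
from spoolfit import *
np.set_printoptions(precision=4,suppress=True)
for c in("wrist","top","side"):
    m=camera_model(c); img,d=read_camera(c)
    if c=="wrist":cv2.imwrite("pics/w2.png",img)
    P=cloud(d>0,d,c,m); q=P[:,:2]-[.499,.018]; u=np.array([np.cos(.553),np.sin(.553)]); 
    k=(abs(q@u)<.09)&(abs(q@[-u[1],u[0]])<.02)&(P[:,2]>.004)&(P[:,2]<.03); P=P[k]
    print(c,len(P),fit2(P,[.499,.018,.553]))
print(read_state()["q"])
E
```

```text
wrist 1558 (array([0.5007, 0.0169, 0.5612]), np.float64(0.0010528667864777865))
top 67 (array([0.5016, 0.0188, 0.494 ]), np.float64(0.0024112603019042084))
side 339 (array([0.4976, 0.0167, 0.5695]), np.float64(0.0015736515035638882))
[-0.0014 -0.3182  1.8227 -0.0012  1.6368 -2.1494]
```

View pics/w2.png

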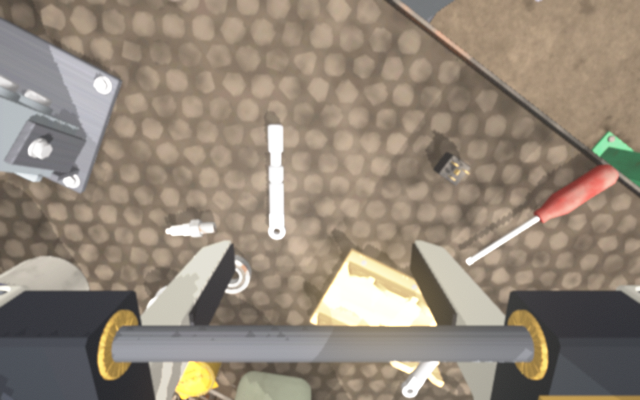

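Spool 2 is clearly seen at column 276, rows 125-235, eye down-image. Fit: origin (0.500, 0.017), yaw 0.561. I'll grasp it at about x=-5.

Request:
{"api": "apply_moves", "payload": {"commands": [1.8,-1.2,-5.2,0,0,-0.025,5,1.8,-1.2,-5.2,0,0,0,5,1.8,-1.1,-5.2,0,0,0,5,0,0,-3.5,0,0,0,5], "squeeze": 20}}

```text
t: 3.45
tool_pos: [0.4998, 0.0223, 0.0752]
orientation: [-0.847, 3.013, -0.004]
force: [-0.2, 0.0, 0.8]
opening: 0.0578
```

Run:
```python
from h import *
s=read_state(); R=Ro.from_rotvec(s["orientation"]).as_matrix(); print(s["tool_pos"],R,np.degrees(np.arctan2(R[1,1],R[0,1])))
```

```text
[0.49975345 0.02231762 0.0751888 ] [[-0.85345939 -0.52102199  0.01196481]
 [-0.52104858  0.85352641  0.00102137]
 [-0.01074443 -0.00536255 -0.9999279 ]] 121.40133235055265
```

Request:
{"api": "apply_moves", "payload": {"commands": [-0.4,-0.8,-2.0,0,0.012,0.014,5,0,0,-2.5,0,0,0,5,0,0,-1.0,0,0,0,5,0,0,0,0,0,0,5]}}

```text
t: 3.95
tool_pos: [0.494, 0.0186, 0.0169]
orientation: [0.875, -3.012, -0.006]
force: [-0.6, 0.1, -0.4]
opening: 0.0502
```

Run:
```python
from h import *
s=read_state(); R=Ro.from_rotvec(s["orientation"]).as_matrix(); print(s["tool_pos"],R[:,2],np.degrees(np.arctan2(R[1,1],R[0,1])),s["force"])
```

```text
[0.49396463 0.0185801  0.01689791] [-0.00558146  0.00206818 -0.99998228] 122.38230464341727 [-0.60787057  0.08940352 -0.3860665 ]
```

Request:
{"api": "apply_moves", "payload": {"commands": [0.2,-0.4,-0.8,0,-0.005,0,5,0,0,-0.5,0,0,0,5,0,0,0,0,0,0,5]}}

```text
t: 4.32
tool_pos: [0.4986, 0.0143, 0.006]
orientation: [-0.875, 3.012, 0.001]
force: [-0.8, 0.1, 0.6]
opening: 0.0503
```

Request:
{"api": "apply_moves", "payload": {"commands": [-0.1,0,-0.3,0,0,0,5,0,0,0,0,0,0,1.5,0,0,0,0,0,0,1.2,0,0,0,0,0,0,1.0,0,0,0,0,0,0,1.0,0,0,0,0,0,0,1.0], "squeeze": 25}}

```text
t: 5.08
tool_pos: [0.498, 0.0143, 0.0036]
orientation: [-0.874, 3.011, 0.0]
force: [-0.6, -0.0, -0.3]
opening: 0.0172
```

Request:
{"api": "apply_moves", "payload": {"commands": [0,0,3,0,0,0,0.8,0,0,5,0,0,0,0.8,0,0,4,0,0,0,0.8,0,0,0,0,0,0,0.8]}}

```text
t: 5.58
tool_pos: [0.4944, 0.0143, 0.1236]
orientation: [0.876, -3.017, -0.003]
force: [0.4, -0.7, -3.4]
opening: 0.017
```

Run:
```python
from h import *
s=read_state(); print(s["tool_pos"],s["opening"],s["force"],s["wrist_torque"])
c="wrist"; m=camera_model(c); img,d=read_camera(c); cv2.imwrite("pics/w3.png",img)
R=Ro.from_rotvec(s["orientation"]).as_matrix()
for r in spot_point("spool_2",c)[:3]+spot_point("spool_2_eye",c)[:2]: print(r["conf"],(R.T@(w(r["point"],c,m)-s["tool_pos"])).round(4))
s2=read_camera("side")
for r in spot_point("spool_2","side")[:3]+spot_point("spool_2_eye","side")[:2]: print(r["conf"],(R.T@(w(r["point"],"side")-s["tool_pos"])).round(4),w(r["point"],"side").round(3))
cv2.imwrite("pics/s3.png",cv2.resize(s2[0][100:300,240:480],None,fx=3,fy=3))
```

```text
[0.49443499 0.01433524 0.12358003] 0.01704159231700317 [ 0.39000969 -0.70747606 -3.35464115] [ 0.05058588  0.00149637 -0.00837732]
0.6 [-0.0049  0.0022 -0.0028]
0.88 [-0.0635 -0.0032 -0.0047]
0.67 [ 0.0001  0.0005 -0.0018] [0.494 0.015 0.125]
0.65 [ 0.1208 -0.3282 -0.008 ] [ 0.568 -0.328  0.131]
0.49 [-0.2419  0.2123  0.0794] [0.585 0.323 0.045]
0.76 [-0.0582  0.0022  0.0009] [0.542 0.047 0.123]
```

View pics/s3.png

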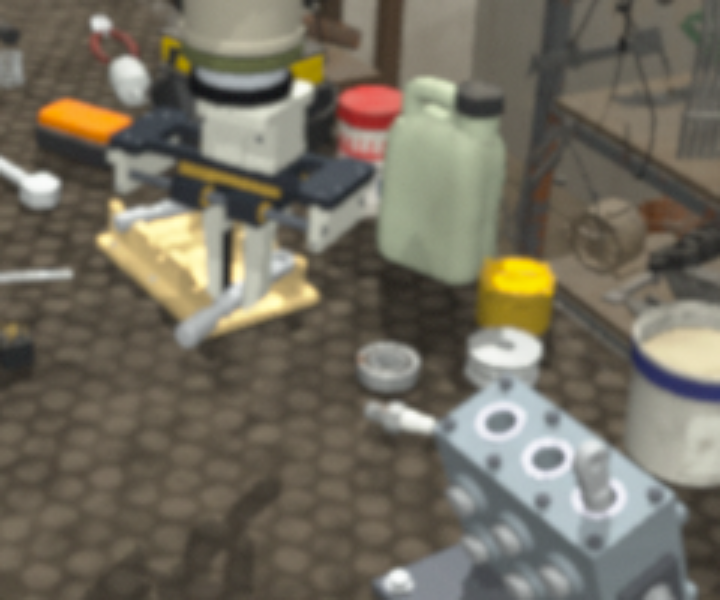

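Spool held level, eye forward-left, valve and rack unobstructed (spool at crop (235,300)). Now above the middle notches.

Request:
{"api": "apply_moves", "payload": {"commands": [1.8,4.8,0,0,0,-0.09,0.8,1.8,4.8,0,0,0,-0.09,0.8,1.8,4.8,0,0,0,-0.09,0.8,1.8,4.8,0,0,0,-0.09,0.8,1.8,4.5,0,0,0,-0.09,0.8,0,0,0,0,0,0,0.8]}}

```text
t: 6.62
tool_pos: [0.578, 0.2572, 0.1079]
orientation: [0.151, -3.117, -0.01]
force: [-1.2, -1.1, -3.7]
opening: 0.0171
```

```bash
cat > st.py <<'E'
from h import *
s=read_state(); R=Ro.from_rotvec(s["orientation"]).as_matrix(); print(s["t"],s["tool_pos"].round(4),R[:,2].round(4),"jawyaw",np.degrees(np.arctan2(R[1,1],R[0,1])).round(2),"F",s["force"].round(1),s["opening"].round(4),"q",s["q"].round(2))
E
python3 st.py
```

```text
Traceback (most recent call last):
  File "st.py", line 2, in <module>
    s=read_state(); R=Ro.from_rotvec(s["orientation"]).as_matrix(); print(s["t"],s["tool_pos"].round(4),R[:,2].round(4),"jawyaw",np.degrees(np.arctan2(R[1,1],R[0,1])).round(2),"F",s["force"].round(1),s["opening"].round(4),"q",s["q"].round(2))
                                                                                                                                                                                                        ^^^^^^^^^^^^^^^^^^
AttributeError: 'float' object has no attribute 'round'
```

```bash
sed -i 's/s\["opening"\].round(4)/round(float(s["opening"]),4)/' st.py; python3 st.py
```

```text
6.625 [0.578  0.2572 0.1079] [-0.0214  0.0054 -0.9998] jawyaw 95.53 F [-1.2 -1.1 -3.7] 0.0171 q [ 0.33  0.31  1.49  0.01  1.36 -1.34]
```

Request:
{"api": "apply_moves", "payload": {"commands": [0.85,0.1,-1.5,-0.005,-0.021,0.009,0.8,0,0,-2,0,0,0,0.8,0,0,-1.0,0,0,0,0.8,0,0,0,0,0,0,0.8]}}

```text
t: 7.12
tool_pos: [0.5832, 0.2556, 0.056]
orientation: [0.167, -3.129, 0.004]
force: [0.2, 0.1, -2.9]
opening: 0.017
```

```bash
python3 st.py
```

```text
7.125 [0.5832 0.2556 0.056 ] [-0.0083 -0.0033 -1.    ] jawyaw 96.11 F [ 0.2  0.1 -2.9] 0.017 q [ 0.33  0.36  1.52 -0.    1.27 -1.34]
```

Request:
{"api": "apply_moves", "payload": {"commands": [0.35,0.25,-0.6,0.003,-0.008,0,0.8,0,0,-0.7,0,0,0,0.8,0,0,0,0,0,0,0.8]}}

```text
t: 7.5
tool_pos: [0.5877, 0.2579, 0.0434]
orientation: [-0.166, 3.135, 0.001]
force: [0.0, -0.1, -3.1]
opening: 0.0172
```

```bash
python3 st.py
python3 - <<'E'
from h import *
_,d=read_camera("side")
for r in spot_point("spool_2_eye","side")[:3]+spot_point("spool_2","side")[:3]+spot_point("middle_notch","side")[:1]: print(r["conf"],w(r["point"],"side").round(4))
E
```

```text
7.5 [0.5877 0.2579 0.0434] [ 1.7e-03  5.0e-04 -1.0e+00] jawyaw 96.06 F [ 0.  -0.1 -3.1] 0.0172 q [ 0.33  0.38  1.53 -0.    1.23 -1.34]
0.76 [0.6479 0.2642 0.0487]
0.75 [ 0.5662 -0.3307  0.1296]
0.71 [0.5891 0.2561 0.0502]
0.59 [0.5816 0.3243 0.039 ]
0.64 [0.5871 0.2553 0.038 ]
```

Request:
{"api": "apply_moves", "payload": {"commands": [-0.1,0,-0.4,0,0,0,0.8,0,0,-0.3,0,0,0,0.8,0,0,-0.1,0,0,0,0.8,0,0,0,0,0,0,0.8]}}

```text
t: 8.2
tool_pos: [0.5875, 0.2584, 0.0363]
orientation: [-0.166, 3.133, 0.002]
force: [-0.3, 0.6, -3.6]
opening: 0.0174
```

Request:
{"api": "apply_moves", "payload": {"commands": [0,0,-0.1,0,0,0,0.8,0,0,-0.1,0,0,0,0.8,0,0,0,0,0,0,0.8]}}

```text
t: 8.57
tool_pos: [0.5876, 0.2584, 0.0343]
orientation: [-0.166, 3.133, 0.002]
force: [0.1, 0.5, -2.8]
opening: 0.017
```

```bash
python3 st.py
```

```text
8.575 [0.5876 0.2584 0.0343] [ 0.004   0.0013 -1.    ] jawyaw 96.07 F [ 0.1  0.5 -2.8] 0.017 q [ 0.33  0.39  1.53 -0.    1.22 -1.34]
```

Request:
{"api": "apply_moves", "payload": {"commands": [-0.05,0,-0.1,0,0.003,0,0.8,0,0,-0.05,0,0,0,0.8,0,0,0,0,0,0,0.8]}}

```text
t: 8.95
tool_pos: [0.5875, 0.2588, 0.0337]
orientation: [-0.166, 3.135, 0.003]
force: [-0.7, 0.2, -3.0]
opening: 0.017
```

```bash
python3 st.py
```

```text
8.95 [0.5875 0.2588 0.0337] [ 0.0019  0.002  -1.    ] jawyaw 96.08 F [-0.7  0.2 -3. ] 0.017 q [ 0.33  0.39  1.53  0.    1.22 -1.34]
```

No contact yet; keep lowering a millimetre at a time.

Request:
{"api": "apply_moves", "payload": {"commands": [0,0,-0.1,0,0,0,0.8,0,0,-0.05,0,0,0,0.8,0,0,0,0,0,0,0.8]}}

```text
t: 9.32
tool_pos: [0.5876, 0.2589, 0.0336]
orientation: [-0.167, 3.135, 0.003]
force: [-1.8, -0.8, -0.6]
opening: 0.0172
```

Contact: the load has gone off the wrist and z holds at 33.6 mm, where it should be. Releasing gently.

Request:
{"api": "apply_moves", "payload": {"commands": [0,0,0,0,0,0,1.9,0,0,0,0,0,0,2.3,0,0,0,0,0,0,3.4,0,0,0,0,0,0,3.6], "squeeze": 5}}

```text
t: 9.82
tool_pos: [0.5885, 0.2589, 0.0336]
orientation: [-0.166, 3.133, 0.003]
force: [-0.9, 0.4, 0.3]
opening: 0.035
```

Request:
{"api": "apply_moves", "payload": {"commands": [0,0,1.5,0,0,0,3.6,0,0,3,0,0,0,3.6,0,0,6,0,0,0,3.6,0,0,6,0,0,0,3.6,0,0,6,0,0,0,3.6,-3,-6,0,0,0,0,3.6,-3,-6,0,0,0,0,3.6,-3,-6,0,0,0,0,3.6]}}

```text
t: 10.82
tool_pos: [0.5024, 0.0878, 0.275]
orientation: [-0.174, 3.121, 0.004]
force: [-0.3, -0.4, 0.4]
opening: 0.0356
```

```bash
python3 st.py
python3 - <<'E'
from rackfit import *
import spoolfit as S
np.set_printoptions(precision=4,suppress=True)
for c in("side","top","wrist"):
    img,d=read_camera(c); m=camera_model(c)
    for r in spot_point("spool_2",c)[:3]+spot_point("spool_2_eye",c)[:3]: print(c,round(r["conf"],2),w(r["point"],c,m))
    if c=="side": cv2.imwrite("pics/s4.png",cv2.resize(img[130:230,240:390],None,fx=4,fy=4))
    if c=="top": cv2.imwrite("pics/t4.png",cv2.resize(img[130:230,200:350],None,fx=4,fy=4))
    P=cloud(d>0,d,c,m); q=P[:,:2]-[.589,.2585]; u=np.array([np.cos(.106),np.sin(.106)])
    k=(abs(q@u)<.09)&(abs(q@[-u[1],u[0]])<.02)&(P[:,2]>.037)&(P[:,2]<.06); 
    print(c,k.sum(),S.fit2(P[k],[.589,.2585,.106],.039) if k.sum()>20 else "")
E
python3 -c "
import cv2,numpy as np
cv2.imwrite('pics/c4.png',np.vstack([cv2.imread('pics/s4.png')[:300],cv2.imread('pics/t4.png')[:300]]))"
```

```text
10.825 [0.5024 0.0878 0.275 ] [ 0.0151  0.0037 -0.9999] jawyaw 96.39 F [-0.3 -0.4  0.4] 0.0356 q [ 0.07 -0.15  1.66  0.    1.61 -1.61]
side 0.78 [ 0.5658 -0.3317  0.1296]
side 0.58 [0.582  0.3209 0.039 ]
side 0.55 [0.5912 0.2562 0.0401]
side 0.53 [0.6503 0.2641 0.0377]
side 249 (array([0.5899, 0.2585, 0.1377]), np.float64(0.0023286770372718613))
top 0.78 [0.5823 0.33   0.0382]
top 0.38 [ 0.5732 -0.3293  0.1305]
top 0 
wrist 0.72 [0.5896 0.2627 0.0344]
wrist 0.7 [0.5837 0.322  0.0389]
wrist 0.71 [0.6534 0.2612 0.0367]
wrist 1662 (array([0.5907, 0.2589, 0.1141]), np.float64(0.0017248025261462653))
```

View pics/c4.png

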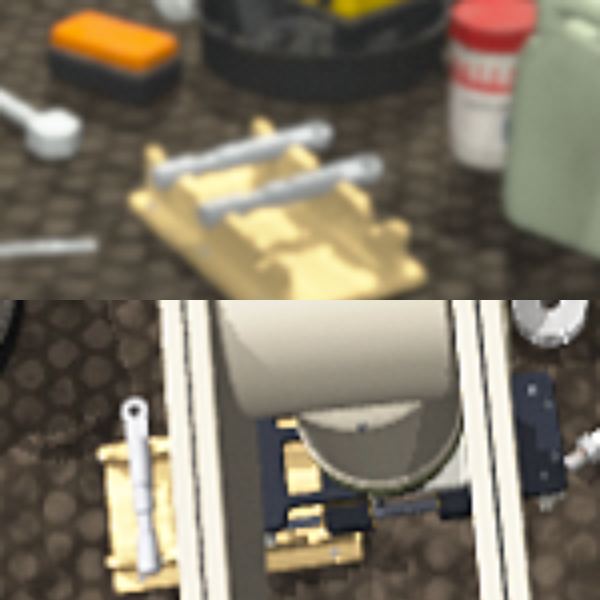

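Spool 2 lies in the middle notches, parallel to spool 1 with its eye the same way (crop: eye at (370,165), tail at (210,213)). Fits put it within 2 mm. Now to a look at the valve, tilted.

Request:
{"api": "apply_moves", "payload": {"commands": [0,-6,1,0,-0.09,0,6,0,-6,1,0,-0.09,0,6,0,-6,1,0,-0.09,0,6,0,-6,1,0,-0.09,0,6,0,-6,1,0,0,0,6,0,-6,1,0,0,0,6,0,-6,0,0,0,0,6,0,0,0,0,0,0,6]}}

```text
t: 12.28
tool_pos: [0.5049, -0.3355, 0.3313]
orientation: [-0.18, 2.759, -0.025]
force: [0.8, 0.0, 0.8]
opening: 0.0603
```

```bash
python3 st.py
python3 - <<'E'
from h import *
np.set_printoptions(precision=4,suppress=True)
c="wrist"; m=camera_model(c)
img,d=read_camera(c); cv2.imwrite("pics/w5.png",img); np.savez("w5.npz",img=img,d=d,R=m["R"],t=m["t"])
for q in ["valve_block","spool_3","spool_3_groove","spool_2_eye"]:
    print(q,[(np.round(r["conf"],2),w(r["point"],c,m)) for r in spot_point(q,c)[:3]])
for q in ["valve_block","spool_3"]:
  for r in cut_out(q,c)[:2]:
    P=cloud(r["mask"],d,c,m); print(q,r["conf"],len(P),np.median(P,0),np.linalg.svd(P-P.mean(0),full_matrices=False)[2][[0,2]])
    if q=="valve_block": np.save("blk.npy",P)
# top face plane: RANSAC
P=cloud(d>0,d,c,m); k=(abs(P[:,0]-.58)<.09)&(abs(P[:,1]+.285)<.11)&(P[:,2]>.11)&(P[:,2]<.2); P=P[k]
rng=np.random.default_rng(0); best=0
for _ in range(400):
    a,b,e=P[rng.choice(len(P),3,False)]; n=np.cross(b-a,e-a); n/=np.linalg.norm(n)+1e-12; n*=np.sign(n[2]); i=abs((P-a)@n)<.0015
    if n[2]>.85 and i.sum()>best: best=i.sum(); I=i
Q=P[I]; n=np.linalg.svd(Q-Q.mean(0),full_matrices=False)[2][2]; n*=np.sign(n[2]); print("plane",best,len(P),n,Q.mean(0),"tilt",np.degrees(np.arccos(n[2])),"azim",np.degrees(np.arctan2(-n[1],-n[0])))
h=(P-Q.mean(0))@n; S=P[(h>.006)&(h<.055)]; print("standing",len(S),S.mean(0),h.max())
np.savez("blkplane.npz",n=n,c=Q.mean(0),Q=Q,S=S)
E
```

```text
12.275 [ 0.5049 -0.3355  0.3313] [ 0.3685  0.0066 -0.9296] jawyaw 97.0 F [0.8 0.  0.8] 0.0603 q [-0.85 -0.17  1.63  0.29  1.44 -2.55]
valve_block [(np.float64(0.75), array([ 0.5614, -0.3315,  0.1543]))]
spool_3 [(np.float64(0.85), array([ 0.5744, -0.3307,  0.1284]))]
spool_3_groove [(np.float64(0.82), array([ 0.5692, -0.3309,  0.1263]))]
spool_2_eye []
valve_block 0.94 10867 [ 0.5501 -0.2835  0.1462] [[-0.0678  0.9977  0.0006]
 [ 0.8852  0.0604 -0.4613]]
spool_3 0.62 384 [ 0.5466 -0.3327  0.1878] [[-0.2925 -0.0373  0.9555]
 [-0.1785  0.9838 -0.0163]]
plane 6825 9904 [-0.341  -0.0327  0.9395] [ 0.5563 -0.2857  0.1505] tilt 20.035478437491154 azim 5.479341559404931
standing 354 [ 0.5465 -0.3326  0.1823] 0.04818070384150485
```

View pics/w5.png

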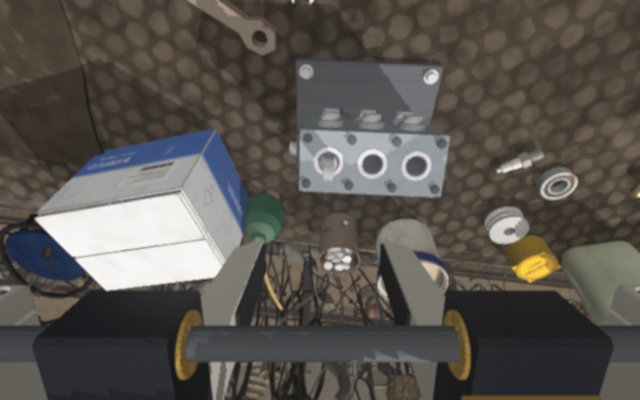

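The valve's face shows at rows 130-195 with spool 3's tang at (328,165) and empty bores at (372,163) and (416,166). Plane tilt 20.0° matches. Next: in-plane yaw and spool axis.

Run:
```python
from h import *
np.set_printoptions(precision=4,suppress=True)
z=np.load("w5.npz"); b=np.load("blkplane.npz"); n=b["n"]; c0=b["c"]
img,d=z["img"],z["d"]; m=dict(camera_model("wrist")); m["R"]=z["R"]; m["t"]=z["t"]
y=np.cross([0,0,1.],[n[0],n[1],0]); y/=np.linalg.norm(y); y*=np.sign(y[1]); x=np.cross(y,n); O=c0
Q=(b["Q"]-O); Q2=np.c_[Q@x,Q@y]; r=cv2.minAreaRect((Q2*1000).astype(np.float32)); print("face rect",r,"y",y,"x",x)
# bore centres: rays of white rings -> circles
g=cv2.cvtColor(img,cv2.COLOR_BGR2GRAY); roi=(g>205); roi[:145]=0; roi[185:]=0; roi[:,:310]=0; roi[:,435:]=0
K=np.array(m["intrinsics"]);D=np.array(m["dist_coeffs"]); R=np.array(m["R"]);t=np.array(m["t"])
def ray(u,v):
    p=cv2.undistortPoints(np.array([[[u,v]]],float),K,D)[0,0]; dr=R.T@np.array([p[0],p[1],1]); o=-R.T@t
    return o+dr*(((O-o)@n)/(dr@n))
C=[]
for lo,hi in((310,345),(356,390),(400,434)):
    k=np.zeros_like(roi); k[:,lo:hi]=roi[:,lo:hi]; v,u=np.nonzero(k); 
    pts=np.array([ray(a,bb) for a,bb in zip(u,v)]); q=np.c_[(pts-O)@x,(pts-O)@y]*1000
    (cx,cy),rad=cv2.minEnclosingCircle(q.astype(np.float32)); P=O+x*cx/1000+y*cy/1000; C.append(P); print(len(u),"c",cx,cy,rad,P)
e=C[2]-C[1]; print("row yaw (from bores)",np.degrees(np.arctan2(-e[0],e[1])),np.linalg.norm(e), "spool bore extrap",2*C[1]-C[2])
S=b["S"]; h=(S-O)@n; q=np.c_[(S-O)@x,(S-O)@y,h]*1000
for a,bb in((6,13),(13,20),(20,28),(28,36),(36,50)):
    k=(h*1000>a)&(h*1000<=bb); print(a,bb,k.sum(),"x",np.percentile(q[k,0],[5,50,95]),"y",np.percentile(q[k,1],[5,50,95]))
print("O",O)
```

```text
face rect ((1.4262351989746094, -0.7063751220703125), (150.25299072265625, 64.56449890136719), 89.83543395996094) y [-0.0955  0.9954 -0.    ] x [0.9352 0.0897 0.3426]
138 c 1.2113537788391113 -45.67689895629883 14.96987247467041 [ 0.5618 -0.331   0.1509]
236 c 1.667626142501831 -0.974633514881134 15.09408950805664 [ 0.5579 -0.2865  0.151 ]
167 c 2.001152276992798 44.58033752441406 14.4746675491333 [ 0.5539 -0.2411  0.1512]
row yaw (from bores) 5.0852494663992225 0.04555619196194313 spool bore extrap [ 0.562  -0.3319  0.1509]
6 13 69 x [-8.5494 -1.4609  5.652 ] y [-53.8977 -46.3794 -37.8397]
13 20 28 x [-8.7934 -4.9232  3.6159] y [-51.8816 -42.814  -38.8315]
20 28 10 x [-8.9805 -8.6863 -8.3933] y [-49.5831 -45.6809 -41.7634]
28 36 2 x [-10.769  -10.6608 -10.5525] y [-45.0286 -44.1966 -43.3646]
36 50 245 x [-10.1178  -2.8248   7.2526] y [-50.1735 -45.844  -41.3407]
O [ 0.5563 -0.2857  0.1505]
```

```bash
cat > tgt.py <<'E'
from h import *
import sys
np.set_printoptions(precision=4,suppress=True)
a=np.radians(5.3); n=np.array([-.3420*np.cos(a),-.3420*np.sin(a),.9397]); yb=np.array([-np.sin(a),np.cos(a),0]); xb=np.cross(yb,n)
mouth=np.array([.562,-.3315,.151]); z=-n; Rg=np.c_[np.cross(yb,z),yb,z]
def rel(h):
    s=read_state(); R=Ro.from_rotvec(s["orientation"]).as_matrix(); p=s["tool_pos"]; g=mouth+n*h
    print("t",round(s["t"],2),"in block xyz mm",(np.array([xb,yb,n])@(p-mouth)*1000).round(1),"d cm",(g-p)*100,"rot",Ro.from_matrix(Rg@R.T).as_rotvec(),"F block",(np.array([xb,yb,n])@s["force"]).round(1),"open",round(float(s["opening"]),4),"q",s["q"].round(2))
if __name__=="__main__": rel(float(sys.argv[1]))
E
python3 tgt.py .075
python3 - <<'E'
from tgt import *
for c in("side","top"):
    _,d=read_camera(c); P=cloud(d>0,d,c)
    for h in(.015,.06):
        q=(P-(mouth+n*h))@Rg; k=(abs(q[:,0])<.05)&(abs(q[:,1])<.11)&(q[:,2]<-.075)&(q[:,2]>-.25); print(c,h,k.sum(), P[k].mean(0) if k.any() else "")
z=np.load("w5.npz"); m=dict(camera_model("wrist")); m["R"]=z["R"]; m["t"]=z["t"]; P=cloud(z["d"]>0,z["d"],"wrist",m)
k=(P[:,1]<-.38)&(P[:,2]>.06)&(P[:,0]<.8)&(P[:,2]<.3)&(P[:,1]>-.6); print("box",k.sum(),P[k].min(0),P[k].max(0))
q=(P-(mouth+n*.015))@Rg; k=(abs(q[:,0])<.05)&(abs(q[:,1])<.11)&(q[:,2]<-.075)&(q[:,2]>-.15)
print(k.sum())
E
```

```text
t 12.62 in block xyz mm [ 10.2   5.9 191. ] d cm [  3.0532  -0.3095 -11.2512] rot [ 0.0409  0.034  -0.0356] F block [-0.2  0.7 -0.1] open 0.0597 q [-0.84 -0.18  1.63  0.29  1.44 -2.55]
side 0.015 891 [ 0.4875 -0.3308  0.3635]
side 0.06 3150 [ 0.462  -0.348   0.4062]
top 0.015 12 [ 0.5116 -0.3618  0.3551]
top 0.06 612 [ 0.4756 -0.3056  0.4348]
box 15154 [ 0.6243 -0.6     0.06  ] [ 0.7999 -0.3917  0.1553]
0
```

Request:
{"api": "apply_moves", "payload": {"commands": [1.0,-0.1,-3.7,0.041,0.034,-0.036,5,1.0,-0.1,-3.7,0,0,0,5,1.0,-0.1,-3.7,0,0,0,5,0,0,0,0,0,0,5,0,0,0,0,0,0,5], "squeeze": 20}}

```text
t: 13.35
tool_pos: [0.5379, -0.3322, 0.2254]
orientation: [-0.132, 2.786, 0.017]
force: [0.5, 0.4, 1.0]
opening: 0.0499
```

```bash
python3 tgt.py .075
```

```text
t 13.35 in block xyz mm [ 2.8  1.5 78.2] d cm [-0.1403 -0.1666 -0.394 ] rot [ 0.0044  0.0041 -0.0014] F block [0.9 0.4 0.8] open 0.0499 q [-0.8  -0.04  1.7   0.28  1.27 -2.52]
```

Run:
```python
from tgt import *
c="wrist"; m=camera_model(c); img,d=read_camera(c); cv2.imwrite("pics/w6.png",img)
P=cloud(d>0,d,c,m); q=(P-mouth)@np.c_[xb,yb,n]*1000
F=q[(abs(q[:,0])<35)&(abs(q[:,1])<25)&(abs(q[:,2])<8)]; k=abs(F[:,2]-np.median(F[:,2]))<3; print("face z",np.median(F[:,2]),"slope",np.linalg.lstsq(np.c_[F[k][:,:2],np.ones(k.sum())],F[k][:,2],rcond=None)[0])
for a,b in((5,12),(12,20),(20,30),(30,42),(42,55)):
    k=(q[:,2]>a)&(q[:,2]<=b)&(np.hypot(q[:,0],q[:,1])<15); print(a,b,k.sum(),*( [np.percentile(q[k,i],[3,50,97]) for i in(0,1)] if k.any() else []))
```

```text
face z 0.03583289825351711 slope [ 0.002  -0.0001  0.0804]
5 12 112 [-10.0485  -6.3752   3.8314] [-7.928   1.5601  8.9782]
12 20 119 [-10.3907  -3.3364   3.4654] [-7.2084  0.5219  8.3104]
20 30 57 [-10.5377 -10.1274  -9.1744] [-4.1032  0.5522  5.1491]
30 42 118 [-12.2303 -11.0656  -8.6475] [-4.3708  0.2675  4.9346]
42 55 412 [-9.7544 -2.9136  6.3673] [-4.2699  0.0248  4.8826]
```

View pics/w6.png

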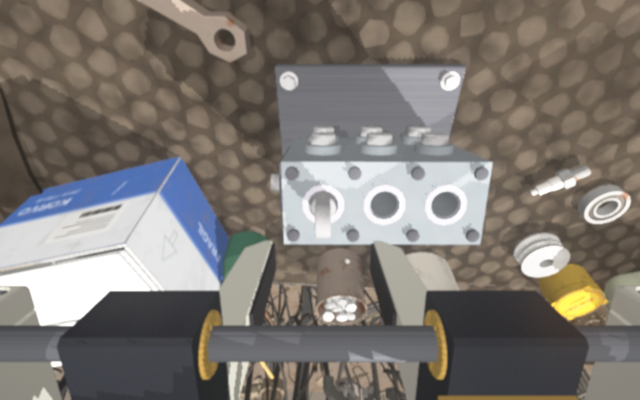

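Open fingers straddle the spool line; tang at (322,210) centred in y to 0.3 mm. Descending along the bore axis.

Request:
{"api": "apply_moves", "payload": {"commands": [0.4,-0.1,-2.0,0.004,0.004,-0.001,5,0.6,0,-1.7,0,0,0,5,0,0,0,0,0,0,5]}}

```text
t: 13.78
tool_pos: [0.5489, -0.3343, 0.1889]
orientation: [-0.129, 2.787, 0.018]
force: [0.8, -0.4, 0.3]
opening: 0.05
```

```bash
python3 tgt.py .015
```

```text
t 13.78 in block xyz mm [ 0.5 -1.6 40.2] d cm [ 0.7984  0.2357 -2.383 ] rot [0.0031 0.0027 0.0003] F block [ 0.8 -0.5  0. ] open 0.05 q [-0.78  0.01  1.71  0.29  1.2  -2.52]
```

Request:
{"api": "apply_moves", "payload": {"commands": [0.4,0.15,-1.3,0.003,0.003,0,5,0.3,0.1,-0.9,0,0,0,5,0,0,0,0,0,0,5,0,0,0,0,0,0,5]}}

```text
t: 14.28
tool_pos: [0.5565, -0.3316, 0.1653]
orientation: [-0.129, 2.791, 0.023]
force: [-0.3, -0.2, 0.5]
opening: 0.0501
```

```bash
python3 tgt.py .015
```

```text
t 14.28 in block xyz mm [-0.3  0.4 15.3] d cm [ 0.0407 -0.0407 -0.021 ] rot [-0.0003 -0.0007  0.0001] F block [-0.1 -0.2  0.5] open 0.0501 q [-0.77  0.04  1.72  0.29  1.16 -2.52]
```

Exactly on target. Closing.

Request:
{"api": "apply_moves", "payload": {"commands": [0,0,0,0,0,0,2,0,0,0,0,0,0,1.3,0,0,0,0,0,0,0.9,0,0,0,0,0,0,0.5,0,0,0,0,0,0,0.4], "squeeze": 25}}

```text
t: 14.9
tool_pos: [0.557, -0.3314, 0.1669]
orientation: [-0.129, 2.789, 0.023]
force: [-0.1, 3.1, 1.0]
opening: 0.0095
```

```bash
python3 tgt.py .06; python3 -c "
from h import *; print(read_state()['wrist_torque'])"
```

```text
t 14.9 in block xyz mm [ 0.8  0.6 16.7] d cm [-1.5442 -0.2018  4.0466] rot [-0.0003  0.001  -0.0001] F block [0.5 3.1 0.9] open 0.0095 q [-0.77  0.04  1.72  0.29  1.16 -2.52]
[0.87457681 0.05687345 0.27540387]
```

Request:
{"api": "apply_moves", "payload": {"commands": [0,0.04,0,0,0,0,0.4,-0.2,0,0.5,0,0,0,0.4,-0.2,0,0.5,0,0,0,0.4,0,0,0,0,0,0,0.4], "squeeze": 30}}

```text
t: 15.4
tool_pos: [0.5529, -0.3312, 0.1772]
orientation: [-0.129, 2.789, 0.022]
force: [1.6, 1.0, -1.0]
opening: 0.0097
```

```bash
python3 tgt.py .0617
```

```text
t 15.4 in block xyz mm [ 0.5  1.2 27.7] d cm [-1.1891 -0.2282  3.178 ] rot [ 0.0003  0.0011 -0.    ] F block [ 1.3  0.9 -1.5] open 0.0097 q [-0.77  0.02  1.72  0.29  1.18 -2.52]
```

Request:
{"api": "apply_moves", "payload": {"commands": [-0.2,-0.04,0.6,0,0,0,0.4,-0.2,-0.02,0.6,0,0,0,0.4,-0.2,-0.02,0.6,0,0,0,0.4,0,0,0,0,0,0,0.4]}}

```text
t: 15.9
tool_pos: [0.546, -0.3322, 0.1964]
orientation: [-0.129, 2.79, 0.022]
force: [0.9, 0.6, -2.2]
opening: 0.0099
```

```bash
python3 tgt.py .0617
```

```text
t 15.9 in block xyz mm [ 0.4  0.8 48.1] d cm [-0.4962 -0.1237  1.262 ] rot [0.0004 0.0003 0.0002] F block [ 0.1  0.5 -2.4] open 0.0099 q [-0.78 -0.    1.71  0.28  1.22 -2.52]
```

Request:
{"api": "apply_moves", "payload": {"commands": [-0.2,-0.02,0.5,0,0,0,0.4,-0.15,-0.02,0.5,0,0,0,0.4,-0.1,0,0.2,0,0,0,0.4,0,0,0,0,0,0,0.4]}}

```text
t: 16.4
tool_pos: [0.5411, -0.3324, 0.209]
orientation: [-0.129, 2.79, 0.023]
force: [0.4, 0.7, -0.6]
opening: 0.0101
```

```bash
python3 tgt.py .0617
python3 - <<'E'
from tgt import *
B=np.c_[xb,yb,n]
c="wrist"; m=camera_model(c); img,d=read_camera(c)
P=cloud(d>0,d,c,m); q=(P-mouth)@B*1000
for r in spot_point("spool_3_groove",c)[:2]+spot_point("spool_3",c)[:1]: print(r["conf"],(w(r["point"],c,m)-mouth)@B*1000)
side,ds=read_camera("side")
for r in spot_point("spool_3_groove","side")[:3]+spot_point("spool_3","side")[:3]: print("side",r["conf"],(w(r["point"],"side")-mouth)@B*1000)
ms=camera_model("side"); X=mouth+n*.015; uv=cv2.projectPoints(X.reshape(1,3),cv2.Rodrigues(np.array(ms["R"]))[0],np.array(ms["t"]),np.array(ms["intrinsics"]),np.array(ms["dist_coeffs"]))[0].ravel(); print(uv)
def uvp(X,m): return cv2.projectPoints(X.reshape(1,3),cv2.Rodrigues(np.array(m["R"]))[0],np.array(m["t"]),np.array(m["intrinsics"]),np.array(m["dist_coeffs"]))[0].ravel()
print("wrist: groove exp",uvp(X,m),"mouth",uvp(mouth,m),"land/tang step exp",uvp(mouth+n*.057,m))
u,v=uvp(X,m).astype(int); a=cv2.resize(img[max(0,v-60):v+60,max(0,u-60):u+60],(480,480),interpolation=cv2.INTER_CUBIC)
u,v=uv.astype(int); b=cv2.resize(side[v-30:v+30,u-30:u+30] if True else 0,(320,320),interpolation=cv2.INTER_CUBIC); b=cv2.copyMakeBorder(b,0,160,0,0,cv2.BORDER_CONSTANT)
cv2.imwrite("pics/f7.png",np.hstack([a,b]))
E
```

```text
t 16.4 in block xyz mm [ 0.2  1.1 61.7] d cm [-0.0068 -0.1071 -0.0026] rot [-0.0001  0.0002  0.0002] F block [ 0.2  0.7 -0.7] open 0.0101 q [-0.79 -0.02  1.71  0.28  1.24 -2.52]
0.88 [-3.6671 -1.9951 14.4008]
0.91 [ 0.7705 -1.3962 20.6201]
side 0.88 [-2.3562 -0.4465 11.5031]
side 0.82 [-5.2579  1.5934 22.4035]
side 0.68 [  40.667   650.0949 -130.4904]
side 0.56 [  40.7413  584.0966 -129.5524]
[439.3241 260.6373]
wrist: groove exp [322.5482 223.1551] mouth [322.5458 215.2366] land/tang step exp [322.5572 251.7642]
```

View pics/f7.png

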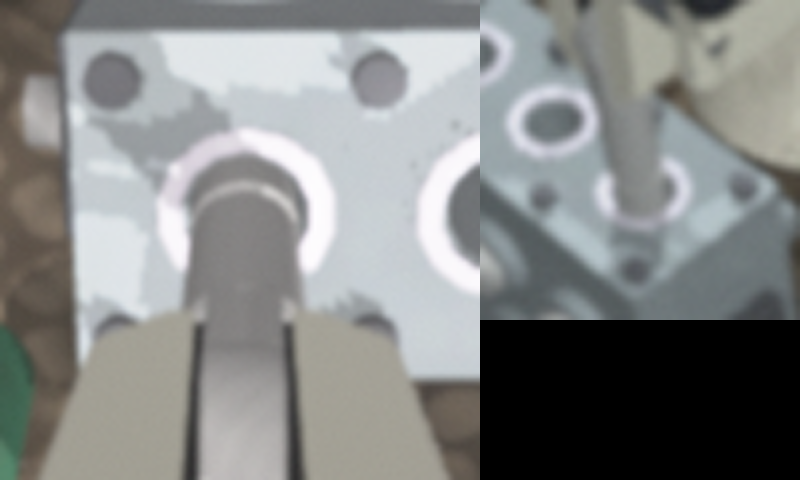

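Left crop (wrist): spool drawn out through the ring, with a bright arc (groove) at crop row ~187. Right crop (side): it stands upright in the bore. I'll convert that arc into a height.

Run:
```python
from tgt import *
m=camera_model("wrist"); img,d=read_camera("wrist")
def uvp(X): return cv2.projectPoints(X.reshape(1,3),cv2.Rodrigues(np.array(m["R"]))[0],np.array(m["t"]),np.array(m["intrinsics"]),np.array(m["dist_coeffs"]))[0].ravel()
for h in(0,5,10,13,15,17,20,25,57): print(h,"front r9",uvp(mouth-.009*xb+n*h/1000).round(1),"r8",uvp(mouth-.0075*xb+n*h/1000).round(1))
g=img[196:262,319:327].mean(2).mean(1); 
P=cloud(np.ones_like(d,bool)&(d>0),d,"wrist",m)
for r in range(196,262,1):
    k=np.zeros_like(d,bool); k[r,321:325]=True; p=(cloud(k,d,"wrist",m)-mouth)@np.c_[xb,yb,n]*1000
    print(r,g[r-196].round(0),p.mean(0).round(1) if len(p) else "",end=" | ")
```

```text
0 front r9 [322.5 203.1] r8 [322.5 205.1]
5 front r9 [322.5 205.4] r8 [322.5 207.5]
10 front r9 [322.5 207.8] r8 [322.5 209.9]
13 front r9 [322.5 209.3] r8 [322.5 211.5]
15 front r9 [322.5 210.3] r8 [322.5 212.5]
17 front r9 [322.5 211.3] r8 [322.5 213.6]
20 front r9 [322.5 212.9] r8 [322.5 215.2]
25 front r9 [322.5 215.7] r8 [322.5 217.9]
57 front r9 [322.5 236.6] r8 [322.5 239.2]
196 232.0 [-14.2  -0.    0.4] | 197 239.0 [-13.8  -0.    1.5] | 198 236.0 [-13.1  -0.    1.6] | 199 229.0 [-12.2  -0.    0.7] | 200 215.0 [-11.8  -0.    1.7] | 201 185.0 [-10.   -0.   -1.4] | 202 152.0 [-9.9 -0.   0.5] | 203 135.0 [-9.7 -0.   1.9] | 204 132.0 [-9.9 -0.   4.7] | 205 132.0 [-10.   -0.    7.2] | 206 133.0 [-9.9 -0.   8.8] | 207 140.0 [-9.8 -0.  10.7] | 208 160.0 [-9.6 -0.  12.3] | 209 174.0 [-8.8 -0.  12. ] | 210 166.0 [-9.9 -0.  16.8] | 211 147.0 [-10.2  -0.   19.7] | 212 135.0 [-10.2  -0.   21.5] | 213 132.0 [-10.2  -0.   23.3] | 214 132.0 [-10.   -0.   24.7] | 215 132.0 [-10.1  -0.   26.9] | 216 132.0 [-10.1  -0.   28.6] | 217 132.0 [-10.3  -0.   30.8] | 218 132.0 [-10.2  -0.   32.4] | 219
[... 666 characters left out ...]
 129.0 [-10.6  -0.   65. ] | 241 129.0 [-10.5  -0.   65.8] | 242 129.0 [-10.4  -0.   66.9] | 243 130.0 [-10.7  -0.   68.7] | 244 130.0 [-10.5  -0.   69.5] | 245 130.0 [-10.7  -0.   71. ] | 246 130.0 [-10.4  -0.   71.5] | 247 129.0 [-10.6  -0.   73.1] | 248 126.0 [-11.1  -0.   75.4] | 249 125.0 [-11.9  -0.   78.1] | 250 128.0 [-12.6  -0.   80.6] | 251 134.0 [-12.3  -0.   81.1] | 252 138.0 [-12.3  -0.   82. ] | 253 141.0 [-12.3  -0.   83.2] | 254 143.0 [-12.2  -0.   83.8] | 255 147.0 [-11.7  -0.   83.9] | 256 150.0 [-11.3  -0.   84. ] | 257 154.0 [-11.3  -0.   85. ] | 258 157.0 [-11.4  -0.   86.2] | 259 160.0 [-10.9  -0.   86.2] | 260 162.0 [-10.6  -0.   86.6] | 261 163.0 [-10.3  -0.   86.9] |
```

Kinematics (45 mm drawn) and image (groove at rows 208–210, about 15 mm up) agree. One last check of the rack and the slip, then hand in.

```bash
python3 tgt.py .0617
python3 - <<'E'
from h import *
import spoolfit as S
img,d=read_camera("top")
for r in spot_point("spool_2","top")[:3]+spot_point("bearing_a","top")[:2]+spot_point("spark_plug_a","top")[:1]: print(round(r["conf"],2),w(r["point"],"top").round(4))
P=cloud(d>0,d,"top"); q=P[:,:2]-[.589,.2585]; u=np.array([np.cos(.106),np.sin(.106)])
k=(abs(q@u)<.09)&(abs(q@[-u[1],u[0]])<.02)&(P[:,2]>.037)&(P[:,2]<.06); print(k.sum(),S.fit2(P[k],[.589,.2585,.106],.039))
print(close_job())
E
```

```text
t 16.75 in block xyz mm [ 0.1  1.1 61.4] d cm [-0.0123 -0.1066  0.023 ] rot [-0.0001 -0.      0.0001] F block [ 0.3  0.4 -1. ] open 0.0097 q [-0.79 -0.02  1.71  0.28  1.24 -2.52]
0.67 [0.5821 0.3301 0.0373]
0.66 [0.5921 0.2636 0.0411]
0.74 [0.6439 0.0314 0.0047]
0.5 [ 0.3651 -0.1925  0.    ]
0.42 [0.6407 0.0332 0.0069]
261 (array([0.59056966, 0.26234705, 0.11456985]), np.float64(0.002207715542360763))
the job is handed in; nothing more can be done
None
```

Both parts are done and the job is handed in, at about 17 s of the 54 s allowed.

- **Loose spool:** It lies in the middle notches beside the first one, eye the same way, and is released. I lowered it until the rack took its weight. Side and wrist fits put it within about 2 mm of the target; the top camera read about 4 mm off in y, but it reads the first spool off the same way.
- **Last spool:** It was drawn 45 mm straight along the bore and is held at a 30 N grip setting. Side forces during the pull stayed under about 1.5 N; closing the grip briefly gave 3 N. About 55 mm remains in the bore.
- **Ring groove height:** The arm's travel puts the groove about 15 mm above the face, and the wrist image shows it at about 15 mm. The networks' points were rougher: 14.4 mm from the wrist camera, 11.5 mm from the side camera.
- **Bystanders:** The arm never went down near the other items, and no unexpected contact forces appeared. I did not re-measure each of them at the end.

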